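# Put the mixed-up reagent bottles back on their own stirrers

## Robot

A 6-joint arm with a two-finger parallel gripper is mounted at the origin on the work surface. World frame = base frame: x ahead of the robot, y to its left, z up, the work surface at z = 0. Lengths are in m, angles in rad, forces in N, time in s.
With the tool pointing down it reaches from about 0.4 to 0.925 m from the base axis. Payload 12.5 kg.
Tool frame: the origin (TCP) lies at the very end of the fingers, on their centre line; the grasp point (between the pads) lies 19 mm behind it; z points along the fingers, y is the line along which they close (so a half turn about z gives the same grasp; the last joint's range is limited). The gripper opens to 95 mm and grips with 3 to 60 N. Pads are 20 mm wide; open, the fingers measure 119 mm over their backs; the gripper's body (75 mm by 180 mm) begins 59 mm behind the grasp point.
Start: joints at [1.149, 0.491, 1.559, -0, 1.092, -0.106], TCP at [0.194, 0.594, 0.194] pointing down, gripper open.
Joint ranges: [-3.1, 3.1], [-0.84, 2.19], [0.05, 2.79], [-1.13, 4.28], [0.06, 2.93], [-2.69, 2.69]. Speed limits (rad/s): [2.22, 2.22, 2.79, 3.14, 3.14, 3.14].

## Interface

Orientations are given as a unit quaternion [w, x, y, z].
In Python, from rig import observe, capture, finish_job, silhouettes, pinpoint gives the robot as it stands.
- The arm moves only by the tool send_rows, never from a script. Its argument "steps" is a list of rows, each an object of numbers: "x", "y", "z": the shift along the tool's x, y, z in m; "twist": the turn about the tool's z in degrees; "gripper": the finger opening in m, from 0 to 0.0951. A call has 1 to 10 rows; each row shifts and turns the commanded pose from where the row before left it, along the tool's axes as they then stand; what a row does not reach is not made up. A row lasts 1/12 s, in which the tool goes at most 41.7 mm and 7.16 degrees, less where a joint would pass 70% of its speed; a pose out of reach is approached as far as the arm can. A call with a gripper value outside its range is refused whole. The fingers move at their own pace and stop on an object; "grip_force" is the grip in N (left out, the last holds). Time passes only in rows, so rows that do not move let the fingers close. It gives the time, the measured TCP pose, the force, the opening and the grip force at its end, in the units of the state.
- observe(): the state, without advancing time (a new reading comes with each control period).
- capture(name): name is "side" or "top" or "wrist"; returns a dict with "img" (480x640x3 uint8, red, green, blue), "K" (3x3 intrinsics, pixels), "dist" ([k1, k2, p1, p2, k3] as OpenCV has them; the pictures are not rectified), "extrinsics" (4x4, takes a point from world to camera coordinates). Camera axes: x right, y down, z forward; pixel columns grow to the right and rows downward; lengths in m; the calibration is good to about 2 mm. A picture is of the moment at which its call begins. There is no depth.
- finish_job(): hands the job in; it is judged then, once.
Trained networks look in a picture, given as the dict that the camera call returned (one of the last four; its "shot" number tells which), for a name from the list of things; names that differ only in an ending like _2 or _b are one class to them, and where a whole thing is asked for, a point or a joint stands for the part that bears it (a point fixed in the world has none). Each returns a list of dicts, best first, with "score" (0 to 1); they miss things now and then, are a little off and sometimes report something else, mostly with a low value. They report only what shows in the picture. A call takes as long as a camera call. They do not tell look-alikes from the thing itself.
- silhouettes(target, picture): "pixels" (480x640 bool, what is visible of it) and "location" ([row, column] as shares, 0 to 1, of the picture: columns of its width, rows of its height, amid what is visible of it).
- pinpoint(target, picture): "location" ([row, column] as shares, 0 to 1, of the picture: columns of its width, rows of its height: a listed point, or the origin of a listed thing).
The state is a dict: "t": time; "joint_positions": joint angles; "qd": joint speeds; "joint_torque": joint torques, N m; "position": TCP position; "eef_rot": TCP orientation; "force": force on the tool from outside, world axes, zero at the start; "ft_torque": the same for the moment, N m; "opening": finger opening in m; "finger_force": force on a finger pad.
Only numpy, scipy, OpenCV 4.12 (cv2) and the standard library are available. Lean on these libraries where they do the work, as an engineer would, in place of code of your own. Each camera call takes 0.05 s, during which the arm holds its last target. There are 200 camera calls.

## Task

The four reagent bottles have been put on each other's stirrers: swap them so that every bottle stands upright in the middle of the stirrer plate that has the colour of its cap. The empty cork mat is there to park a bottle on the way. Set the bottles down gently without dropping or tipping any, and leave the small beaker among the stirrers where it stands.

Things in the scene. Friction and masses are not known exactly. Their poses are not given: they have to be found in the camera images.
- bottle_red: white plastic reagent bottle with a red screw cap, loose, about 0.13 to 0.25 kg, 105 mm tall. Round body 60 mm in diameter up to 58 mm, shoulder sloping in to a 38 mm neck at 73 mm, cap 44 mm in diameter from 79 to 105 mm: pinch it by the cap from above. Origin: centre of its underside, z up along the bottle. It starts upright on a stirrer of another colour.
- bottle_blue: white plastic reagent bottle with a blue screw cap, loose, about 0.13 to 0.25 kg, 105 mm tall. Round body 60 mm in diameter up to 58 mm, shoulder sloping in to a 38 mm neck at 73 mm, cap 44 mm in diameter from 79 to 105 mm: pinch it by the cap from above. Origin: centre of its underside, z up along the bottle. It starts upright on a stirrer of another colour.
- bottle_yellow: white plastic reagent bottle with a yellow screw cap, loose, about 0.13 to 0.25 kg, 105 mm tall. Round body 60 mm in diameter up to 58 mm, shoulder sloping in to a 38 mm neck at 73 mm, cap 44 mm in diameter from 79 to 105 mm: pinch it by the cap from above. Origin: centre of its underside, z up along the bottle. It starts upright on a stirrer of another colour.
- bottle_green: white plastic reagent bottle with a green screw cap, loose, about 0.13 to 0.25 kg, 105 mm tall. Round body 60 mm in diameter up to 58 mm, shoulder sloping in to a 38 mm neck at 73 mm, cap 44 mm in diameter from 79 to 105 mm: pinch it by the cap from above. Origin: centre of its underside, z up along the bottle. It starts upright on a stirrer of another colour.
- stirrer_red: low grey magnetic stirrer, 90 x 90 mm, fixed to the bench, with a round red top plate, 86 mm in diameter, whose flat upper face is 35 mm above the bench. Origin: centre of its underside, on the bench, right under the plate's centre; z up; a small black knob on its -x side. A bottle stands on it at the start.
- stirrer_blue: low grey magnetic stirrer, 90 x 90 mm, fixed to the bench, with a round blue top plate, 86 mm in diameter, whose flat upper face is 35 mm above the bench. Origin: centre of its underside, on the bench, right under the plate's centre; z up; a small black knob on its -x side. A bottle stands on it at the start.
- stirrer_yellow: low grey magnetic stirrer, 90 x 90 mm, fixed to the bench, with a round yellow top plate, 86 mm in diameter, whose flat upper face is 35 mm above the bench. Origin: centre of its underside, on the bench, right under the plate's centre; z up; a small black knob on its -x side. A bottle stands on it at the start.
- stirrer_green: low grey magnetic stirrer, 90 x 90 mm, fixed to the bench, with a round green top plate, 86 mm in diameter, whose flat upper face is 35 mm above the bench. Origin: centre of its underside, on the bench, right under the plate's centre; z up; a small black knob on its -x side. A bottle stands on it at the start.
- cork_mat: round cork mat, 100 mm in diameter, 6 mm thick, fixed to the bench, empty at the start: the free spot for parking a bottle. Origin: centre of its underside, on the bench; z up.
- beaker: small empty glass beaker, 50 mm in diameter, 70 mm tall, loose, standing on the bench among the stirrers; to be left alone. Origin: centre of its underside, z up.
Things that resemble listed ones, but are neither listed nor needed, are in the scene too. What is shaped like the bottle_yellow but pink is not meant.

How it is judged:
By the outcome, as a careful person would: the job done as asked, in the order asked, and still so for the second after the job is handed in, with the robot touching nothing.
It also fails if it takes over 141 s, if anything falls off the work surface, if the arm or the gripper's body presses on something with over 40 N, if the wrist force passes 120 N, or if a joint passes its speed limit or range.

## Working session

There is one attempt and no reset: what is moved stays moved. The work goes in short steps, Python scripts to look and compute and a tool call to move; the robot and the scene stay as the last step left them, time stands still between calls to the robot, and variables do not carry over. Pictures are saved under pics/ and viewed, at most 14 in all, crops included, and the job is handed in when it is done.

Besides the shell and the picture viewer there is one more tool, called after "Call:" as a command line: name --argument value ..., lists and objects as JSON in quotes. send_rows: Moves the arm, as the interface text tells. Its arguments: {"type":"object","properties":{"steps":{"type":"array","items":{"type":"object","properties":{"x":{"type":"number"},"y":{"type":"number"},"z":{"type":"number"},"twist":{"type":"number"},"gripper":{"type":"number"}}}},"grip_force":{"type":"number"}},"required":["steps"]}

```bash
ls; mkdir -p pics; python3 - <<'E'
from rig import *
import cv2,numpy as np
print(observe())
for n in ["top","side"]:
    c=capture(n); cv2.imwrite(f"pics/{n}0.png",c["img"][:,:,::-1]); print(n,c["K"],c["dist"],c["extrinsics"])
    for t in ["bottle_red","bottle_blue","bottle_yellow","bottle_green","stirrer_red","stirrer_blue","stirrer_yellow","stirrer_green","cork_mat","beaker"]:
        print(t,[(round(d["score"],2),round(d["location"][1]*640,1),round(d["location"][0]*480,1)) for d in pinpoint(t,c)])
E
```

```text
pics
{'t': 0.0, 'joint_positions': array([ 1.14937152e+00,  4.91577570e-01,  1.55946034e+00, -6.18297302e-06,
        1.09167755e+00, -1.05611390e-01]), 'qd': array([-0.00172495,  0.00130412,  0.0001974 ,  0.00048579, -0.0004888 ,
        0.0019797 ]), 'joint_torque': array([ 2.11884973e-03, -6.12643147e+01, -2.58184272e+01,  6.93621137e-02,
        4.81908477e-02, -1.21053454e-04]), 'position': array([0.19399569, 0.59384986, 0.19324682]), 'eef_rot': array([-1.43585686e-04,  1.57249871e-01,  9.87558688e-01, -5.42737567e-04]), 'force': array([-0.06474539, -0.26860504, -0.02799513]), 'ft_torque': array([-0.02577738, -0.03210733, -0.0031016 ]), 'finger_force': 0.0, 'opening': 0.09508359232784283}
top [[486.63148936   0.         321.20691058]
 [  0.         486.63148936 242.99489249]
 [  0.           0.           1.        ]] [0.01343437 0.         0.         0.         0.        ] [[-1.60442673e-02 -9.99867198e-01 -2.85783032e-03 -7.80372166e-03]
 [-9.89583840e-01  1.62880756e-02 -1.43033287e-01  4.90532082e-01]
 [ 1.43060841e-01  5.33198411e-04 -9.89713752e-01  1.04580868e+00]
 [ 0.000
[... 694 characters left out ...]
  0.        ] [[ 0.95560528 -0.29414629  0.01721944 -0.46711602]
 [-0.13832962 -0.49946213 -0.85522073  0.11761143]
 [ 0.26016046  0.81487149 -0.51797779  1.02211806]
 [ 0.          0.          0.          1.        ]]
bottle_red [(0.89, 370.4, 220.8)]
bottle_blue [(0.78, 415.5, 292.6), (0.65, 339.0, 343.4)]
bottle_yellow [(0.83, 264.6, 359.9), (0.83, 279.2, 413.6), (0.61, 402.2, 344.3)]
bottle_green [(0.83, 318.4, 259.8), (0.51, 339.1, 341.5)]
stirrer_red [(0.97, 340.4, 353.6)]
stirrer_blue [(0.87, 314.2, 274.0)]
stirrer_yellow [(0.83, 410.6, 304.4)]
stirrer_green [(0.69, 370.5, 232.7), (0.58, 338.3, 344.9), (0.45, 333.7, 357.8)]
cork_mat [(0.84, 270.1, 227.6)]
beaker [(0.85, 391.3, 268.3)]
```

View pics/top0.png

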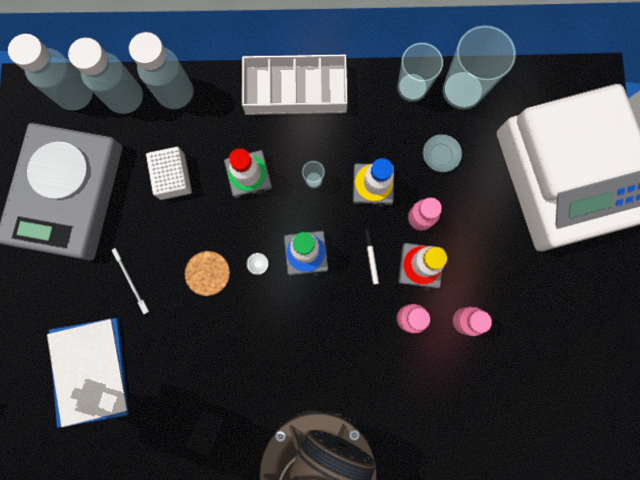

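View pics/side0.png

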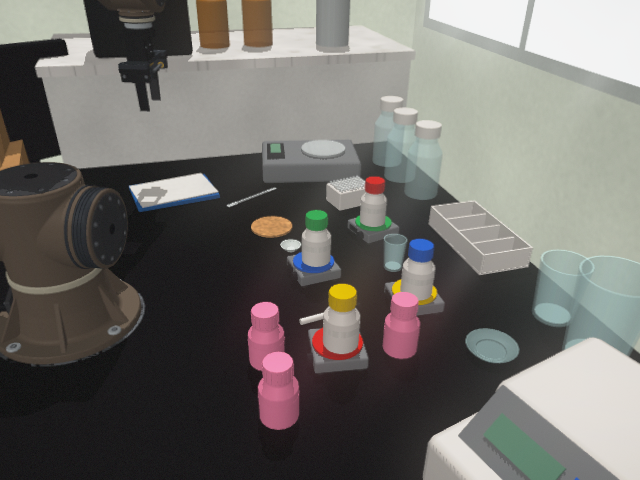

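The top view shows red cap on green plate (240,160 / 248,172), blue cap on yellow (382,169), green cap on blue (303,244) and yellow cap on red (434,258). The mat is at (207,273), the beaker at (314,175), and there are pink decoys near the red stirrer. The side view agrees with all of this.

```bash
cat > h.py <<'E'
from rig import *
import cv2,numpy as np
from scipy.optimize import least_squares
HUE={"red":(0,6),"yellow":(22,33),"green":(50,80),"blue":(103,120)}
def proj(c,P):
    E=c["extrinsics"]; return cv2.projectPoints(np.float64(P),cv2.Rodrigues(E[:3,:3])[0],E[:3,3],c["K"],c["dist"])[0][:,0]
def back(c,uv,z):
    n=cv2.undistortPoints(np.float64(uv).reshape(-1,1,2),c["K"],c["dist"])[:,0]
    E=c["extrinsics"];R=E[:3,:3];o=-R.T@E[:3,3];d=np.c_[n,np.ones(len(n))]@R
    return (o+d*((z-o[2])/d[:,2])[:,None])[:,:2]
def cmask(c,col):
    h=cv2.cvtColor(c["img"],cv2.COLOR_RGB2HSV);lo,hi=HUE[col]
    H=h[...,0].astype(int)
    if col=="red": H=np.where(H>174,0,H)
    return ((H>=lo)&(H<=hi)&(h[...,1]>150)&(h[...,2]>60)).astype(np.uint8)
def blobs(c,col):
    n,l,s,ce=cv2.connectedComponentsWithStats(cmask(c,col),connectivity=8)
    return [(l==i) for i in range(1,n) if s[i,4]>100]
def ring(r,z,n=72):
    a=np.linspace(0,2*np.pi,n,endpoint=False); return np.c_[r*np.cos(a),r*np.sin(a),0*a+z]
def cen(hull):
    m=cv2.moments(cv2.convexHull(np.float32(hull))); return np.array([m["m10"],m["m01"]])/m["m00"]
def cap_fit(cs,ms,base,p0):
    "xy of a bottle standing with underside at z=base, from cap masks"
    cyl=np.r_[ring(.022,base+.079),ring(.022,base+.105)]
    tg=[np.argwhere(m)[:,::-1].mean(0) for m in ms]
    f=lambda p:np.concatenate([cen(proj(c,cyl+[p[0],p[1],0]))-t for c,t in zip(cs,tg)])
    s=least_squares(f,p0); return s.x,s.fun
def plate_fit(c,m,z=.035,r=.043):
    pts=cv2.findContours(m.astype(np.uint8),cv2.RETR_EXTERNAL,cv2.CHAIN_APPROX_NONE)[0]
    P=back(c,np.vstack(pts)[:,0],z); h=P[cv2.convexHull(np.float32(P),returnPoints=False)[:,0]]
    s=least_squares(lambda p:np.hypot(*(P-p).T)-r,h.mean(0),loss="cauchy",f_scale=.001)
    return s.x,np.mean(np.abs(s.fun)<.0025)
E
python3 - <<'E'
from h import *
cs=[capture("top"),capture("side")]
on={"red":"green","green":"blue","blue":"yellow","yellow":"red"}
guess={"top":{"red":(240,160),"blue":(382,169),"green":(303,244),"yellow":(434,258)},"side":{"red":(374,187),"blue":(421,252),"green":(316,223),"yellow":(342,300)}}
caps={}
for col in on:
    ms=[]
    for c,n in zip(cs,["top","side"]):
        b=blobs(c,col); d=[np.hypot(*(np.argwhere(m)[:,::-1].mean(0)-guess[n][col])) for m in b]
        i=int(np.argmin(d)); ms.append(b[i])
        rest=[m for k,m in enumerate(b) if k!=i]
        if rest:
            m=max(rest,key=lambda q:q.sum()); print("plate",col,n,len(b),m.sum(),*plate_fit(c,m))
    x0=back(cs[0],[guess["top"][col]],.127)[0]
    print("cap",col,[m.sum() for m in ms],*cap_fit(cs,ms,.035,x0),[cap_fit([c],[m],.035,x0)[0] for c,m in zip(cs,ms)])
for c in cs:
    for t,z in [("cork_mat",.006)]:
        d=silhouettes(t,c)[0]; uv=np.argwhere(d["pixels"])[:,::-1]; print(t,d["score"],back(c,uv,z).mean(0))
    for t in ["beaker"]: print(t,back(c,[np.array(pinpoint(t,c)[0]["location"])[::-1]*[640,480]],0))
E
```

```text
plate red top 2 471 [ 0.43951551 -0.23894275] 0.5581395348837209
plate red side 2 498 [ 0.4376825  -0.24079113] 0.5882352941176471
cap red [np.int64(414), np.int64(256)] [0.65476638 0.15101777] [-0.16533994  0.55609962  0.74547428  0.27077122] [array([0.6559593 , 0.15068292]), array([0.65367699, 0.15286307])]
plate green top 2 278 [0.65892556 0.15179574] 0.4307692307692308
cap green [np.int64(358), np.int64(154)] [0.47852166 0.02451296] [-1.66610205 -0.26543376  0.21136663  4.16426845] [array([0.47791897, 0.02114354]), array([0.48327202, 0.04212111])]
plate blue top 7 26703 [1.00944762 0.0223023 ] 0.009345794392523364
plate blue side 3 316 [0.47016423 0.01535997] 0.5436893203883495
cap blue [np.int64(407), np.int64(466)] [ 0.62926479 -0.14237294] [-0.47335583  0.47682055  0.57499488  0.20770184] [array([ 0.63026862, -0.14338746]), array([ 0.62857445, -0.14141274])]
plate yellow top 2 412 [ 0.62878118 -0.13725029] 0.578125
plate yellow side 2 118 [ 0.66855309 -0.19907361] 0.20754716981132076
cap yellow [np.int64(419), np.int64(696)] [ 0.44263451 -0.24424676] [-0.16494092  0.22660673  0.38703555  0.35203199] [array([ 0.44308866, -0.24460199]), array([ 0.44234847, -0.24317521])]
cork_mat 0.83 [0.42951663 0.24351526]
beaker [[ 0.64424939 -0.00289978]]
cork_mat 0.6 [0.42896769 0.23666769]
beaker [[ 0.64427969 -0.01169133]]
```

Call:
send_rows --steps '[{"twist":6},{"twist":6},{"twist":6},{"z":-0.02},{"z":-0.03}]'

```text
validation failed for argument at $.st...
```

Call:
send_rows --steps '[{"x":0,"y":0,"z":-0.01,"twist":-6,"gripper":0.095},{"x":0,"y":0,"z":-0.02,"twist":-6,"gripper":0.095},{"x":0,"y":0,"z":-0.02,"twist":-6.1,"gripper":0.095}]' --grip_force 25

```text
t: 1.65
position: [0.194, 0.5938, 0.244]
eef_rot: [-0.0, -0.003, 1.0, -0.001]
force: [-0.2, 0.6, 0.1]
opening: 0.0951
finger_force: 0.0
```

```bash
python3 - <<'E'
from h import *
HUE["green"]=(40,90);HUE["blue"]=(95,125)
cs=[capture("top"),capture("side")]
for c in cs:
  for t in ["bottle_red","bottle_blue","bottle_yellow","bottle_green","stirrer_red","stirrer_blue","stirrer_yellow","stirrer_green"]:
    col=t.split("_")[1]
    for d in silhouettes(t,c)[:2]:
        m=d["pixels"]&(cmask(c,col)>0); 
        if m.sum()<50: continue
        uv=np.argwhere(m)[:,::-1]
        if t[0]=="b":
            x0=back(c,[uv.mean(0)],.127)[0]; print(t,d["score"].__round__(2),m.sum(),*cap_fit([c],[m],.035,x0))
        else: print(t,d["score"].__round__(2),m.sum(),*plate_fit(c,m))
print(observe()["position"],observe()["eef_rot"],observe()["t"])
E
```

```text
bottle_red 0.65 400 [0.65523633 0.1506003 ] [1.60911128e-06 2.25273482e-07]
bottle_blue 0.92 395 [ 0.63001347 -0.14329427] [-6.21955905e-07 -1.95828363e-07]
bottle_green 0.69 358 [0.47784291 0.02105376] [5.13475698e-08 5.06001072e-08]
stirrer_red 0.79 459 [ 0.43982462 -0.23870252] 0.5289256198347108
stirrer_blue 0.98 430 [0.4733714  0.02028493] 0.47794117647058826
stirrer_yellow 0.6 415 [ 0.62874676 -0.1372404 ] 0.578125
stirrer_green 0.57 273 [0.65896632 0.1517177 ] 0.4153846153846154
bottle_red 0.55 256 [0.65349273 0.15271077] [-1.95992573e-06  1.19829249e-06]
bottle_blue 0.9 458 [ 0.62839821 -0.14244013] [ 1.20036248e-08 -1.90128731e-08]
bottle_yellow 0.73 675 [ 0.44249991 -0.24393269] [-4.45576120e-07  5.79924063e-07]
bottle_green 0.62 156 [0.48339976 0.04186468] [-4.26819213e-07 -7.53403043e-07]
stirrer_red 0.83 482 [ 0.43771342 -0.24074131] 0.5793103448275863
stirrer_blue 0.8 311 [0.47046476 0.01513194] 0.5294117647058824
stirrer_yellow 0.77 201 [ 0.62564554 -0.14023456] 0.5357142857142857
stirrer_green 0.85 64 [0.65726746 0.15514407] 0.3684210526315789
[0.19409081 0.59411828 0.24387649] [ 1.69401817e-05 -9.79080986e-06  9.99999998e-01  6.60965171e-05] 2.55
```

Call:
send_rows --steps '[{"x":-0.02,"y":0,"z":0,"twist":0,"gripper":0.095},{"x":-0.035,"y":0,"z":0,"twist":0,"gripper":0.095},{"x":-0.035,"y":-0.01,"z":0,"twist":0,"gripper":0.095},{"x":-0.035,"y":-0.02,"z":0,"twist":0,"gripper":0.095},{"x":-0.035,"y":-0.03,"z":0,"twist":0,"gripper":0.095},{"x":-0.035,"y":-0.03,"z":0,"twist":0,"gripper":0.095},{"x":-0.035,"y":-0.03,"z":0,"twist":0,"gripper":0.095},{"x":-0.02,"y":-0.035,"z":0,"twist":0,"gripper":0.095},{"x":0,"y":-0.035,"z":0,"twist":0,"gripper":0.095},{"x":0,"y":-0.035,"z":0,"twist":0,"gripper":0.095}]'

```text
t: 3.38
position: [0.4348, 0.3758, 0.2433]
eef_rot: [-0.0, 0.001, 1.0, -0.0]
force: [0.5, -0.3, 0.0]
opening: 0.095
finger_force: 0.0
```

Call:
send_rows --steps '[{"x":0,"y":-0.035,"z":0,"twist":0,"gripper":0.095},{"x":0,"y":-0.035,"z":0,"twist":0,"gripper":0.095},{"x":0,"y":-0.035,"z":0,"twist":0,"gripper":0.095},{"x":0,"y":-0.035,"z":0,"twist":0,"gripper":0.095},{"x":0,"y":-0.035,"z":0,"twist":0,"gripper":0.095},{"x":0,"y":-0.035,"z":0,"twist":0,"gripper":0.095},{"x":0,"y":-0.035,"z":0,"twist":0,"gripper":0.095},{"x":0,"y":-0.035,"z":0,"twist":0,"gripper":0.095},{"x":0,"y":-0.035,"z":0,"twist":0,"gripper":0.095},{"x":0,"y":-0.035,"z":0,"twist":0,"gripper":0.095}]'

```text
t: 4.22
position: [0.4338, 0.0262, 0.2441]
eef_rot: [0.0, -0.0, 1.0, 0.0]
force: [1.2, -0.3, 0.3]
opening: 0.0952
finger_force: 0.0
```

Call:
send_rows --steps '[{"x":0,"y":-0.035,"z":0,"twist":0,"gripper":0.095},{"x":0,"y":-0.035,"z":0,"twist":0,"gripper":0.095},{"x":0,"y":-0.035,"z":0,"twist":0,"gripper":0.095},{"x":0,"y":-0.035,"z":0,"twist":0,"gripper":0.095},{"x":0,"y":-0.035,"z":0,"twist":0,"gripper":0.095},{"x":0,"y":-0.035,"z":0,"twist":0,"gripper":0.095},{"x":0,"y":-0.025,"z":0,"twist":0,"gripper":0.095},{"x":0,"y":0,"z":0,"twist":0,"gripper":0.095}]'

```text
t: 4.88
position: [0.4341, -0.2111, 0.2437]
eef_rot: [0.0, 0.002, 1.0, -0.0]
force: [-0.1, 0.4, 0.4]
opening: 0.0947
finger_force: 0.0
```

Call:
send_rows --steps '[{"x":-0.0085,"y":-0.02,"z":0,"twist":0,"gripper":0.095},{"x":0,"y":-0.013,"z":0,"twist":0,"gripper":0.095},{"x":0,"y":0,"z":0.03,"twist":0,"gripper":0.095},{"x":0,"y":0,"z":0.03,"twist":0,"gripper":0.095},{"x":0,"y":0,"z":0.02,"twist":0,"gripper":0.095},{"x":0,"y":0,"z":0,"twist":0,"gripper":0.095}]'

```text
t: 5.38
position: [0.441, -0.239, 0.1606]
eef_rot: [-0.002, -0.0, 1.0, 0.002]
force: [-0.5, 0.2, 0.3]
opening: 0.095
finger_force: 0.0
```

```bash
python3 - <<'E'
from h import *
c=capture("wrist"); cv2.imwrite("pics/w1.png",c["img"][:,:,::-1])
s=observe();print(s["position"],s["eef_rot"])
m=max(blobs(c,"yellow"),key=lambda q:q.sum()); print(m.sum(),cap_fit([c],[m],.035,[.4425,-.244]))
b=max(blobs(c,"red"),key=lambda q:q.sum()); print(b.sum(),plate_fit(c,b))
E
```

```text
[ 0.44191584 -0.23953139  0.16274129] [-1.36121842e-03 -1.76989130e-04  9.99998498e-01  1.05820512e-03]
4751 (array([ 0.44094738, -0.24372403]), array([1.67012217e-07, 5.71348039e-07]))
3178 (array([ 0.44030407, -0.23802901]), np.float64(0.5872093023255814))
```

View pics/w1.png

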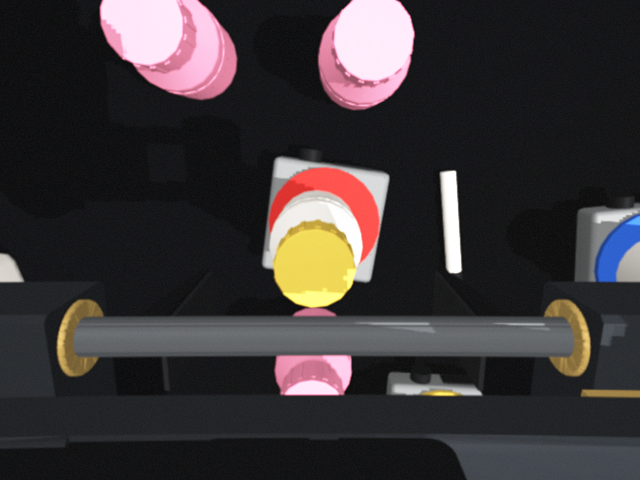

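The wrist view shows the yellow cap at (315,265), centred between the fingers. The pink decoys stand clear of the finger line.

Call:
send_rows --steps '[{"x":0,"y":-0.0045,"z":0,"twist":0,"gripper":0.095},{"x":0,"y":0,"z":0.02,"twist":0,"gripper":0.095},{"x":0,"y":0,"z":0.02,"twist":0,"gripper":0.095},{"x":0,"y":0,"z":0.011,"twist":0,"gripper":0.095},{"x":0,"y":0,"z":0,"twist":0,"gripper":0.06},{"x":0,"y":0,"z":0,"twist":0,"gripper":0.055},{"x":0,"y":0,"z":0,"twist":0,"gripper":0.05},{"x":0,"y":0,"z":0,"twist":0,"gripper":0.046},{"x":0,"y":0,"z":0,"twist":0,"gripper":0.043},{"x":0,"y":0,"z":0,"twist":0,"gripper":0.03}]' --grip_force 20

```text
t: 6.27
position: [0.4428, -0.2449, 0.1135]
eef_rot: [0.001, -0.0, 1.0, -0.0]
force: [0.1, -0.2, -0.2]
opening: 0.0604
finger_force: 0.0
```

Call:
send_rows --steps '[{"x":0,"y":0,"z":0,"twist":0,"gripper":0.03},{"x":0,"y":0,"z":0,"twist":0,"gripper":0.03},{"x":0,"y":0,"z":0,"twist":0,"gripper":0.03},{"x":0,"y":0,"z":0,"twist":0,"gripper":0.03}]'

```text
t: 6.6
position: [0.4427, -0.2447, 0.1129]
eef_rot: [0.0, -0.0, 1.0, 0.0]
force: [-0.4, 0.1, 2.4]
opening: 0.0429
finger_force: 20.0
```

Call:
send_rows --steps '[{"x":0,"y":0,"z":-0.01,"twist":0,"gripper":0.03},{"x":0,"y":0,"z":-0.02,"twist":0,"gripper":0.03},{"x":0,"y":0,"z":-0.03,"twist":0,"gripper":0.03},{"x":0,"y":0,"z":-0.03,"twist":0,"gripper":0.03},{"x":0,"y":0,"z":-0.03,"twist":0,"gripper":0.03},{"x":0,"y":0,"z":-0.02,"twist":0,"gripper":0.03},{"x":0,"y":0.01,"z":0,"twist":0,"gripper":0.03},{"x":0.0135,"y":0.02,"z":0,"twist":0,"gripper":0.03}]'

```text
t: 7.27
position: [0.4303, -0.2155, 0.2535]
eef_rot: [0.001, 0.001, 1.0, -0.001]
force: [-0.3, 0.7, -2.5]
opening: 0.043
finger_force: 20.0
```

```bash
python3 - <<'E'
from h import *
HUE["green"]=(40,90);HUE["blue"]=(95,125)
s=observe();print(s["position"],s["force"],s["opening"])
for n in ["top","side","wrist"]:
    c=capture(n); cv2.imwrite("pics/a_%s.png"%n,c["img"][:,:,::-1])
    for m in blobs(c,"red"):
        if m.sum()>350: print(n,m.sum(),plate_fit(c,m))
E
```

```text
[ 0.430317   -0.21548772  0.25354048] [-0.33962677  0.66086323 -2.51567335] 0.0430451843516381
top 413 (array([0.68170584, 0.18688136]), np.float64(0.34375))
side 1409 (array([ 0.43748838, -0.240635  ]), np.float64(1.0))
wrist 2336 (array([ 0.44048351, -0.23663566]), np.float64(0.6183574879227053))
```

View pics/a_side.png

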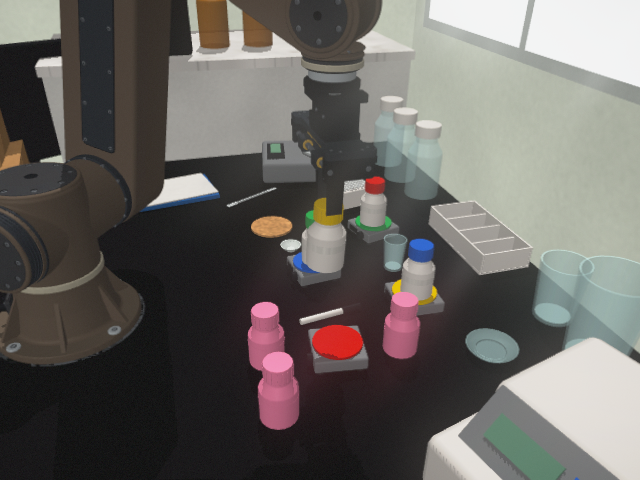

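The yellow bottle is held upright and the red plate is free, at (337,342) in the side view.

Call:
send_rows --steps '[{"x":0,"y":0.015,"z":0,"twist":0,"gripper":0.03},{"x":0,"y":0.025,"z":0,"twist":0,"gripper":0.03},{"x":0,"y":0.03,"z":0,"twist":0,"gripper":0.03},{"x":0,"y":0.03,"z":0,"twist":0,"gripper":0.03},{"x":0,"y":0.03,"z":0,"twist":0,"gripper":0.03},{"x":0,"y":0.03,"z":0,"twist":0,"gripper":0.03},{"x":0,"y":0.03,"z":0,"twist":0,"gripper":0.03},{"x":0,"y":0.03,"z":0,"twist":0,"gripper":0.03},{"x":0,"y":0.03,"z":0,"twist":0,"gripper":0.03},{"x":0,"y":0.03,"z":0,"twist":0,"gripper":0.03}]'

```text
t: 8.25
position: [0.4289, 0.0667, 0.2524]
eef_rot: [-0.0, 0.0, 1.0, 0.0]
force: [-0.5, -0.4, -0.5]
opening: 0.0432
finger_force: 20.0
```

Call:
send_rows --steps '[{"x":0,"y":0.03,"z":0,"twist":0,"gripper":0.03},{"x":0,"y":0.03,"z":0,"twist":0,"gripper":0.03},{"x":0,"y":0.03,"z":0,"twist":0,"gripper":0.03},{"x":0,"y":0.03,"z":0,"twist":0,"gripper":0.03},{"x":0,"y":0.025,"z":0,"twist":0,"gripper":0.03},{"x":0,"y":0.015,"z":0,"twist":0,"gripper":0.03},{"x":0,"y":0.01,"z":0.02,"twist":0,"gripper":0.03},{"x":0,"y":0,"z":0.03,"twist":0,"gripper":0.03},{"x":0,"y":0,"z":0.02,"twist":0,"gripper":0.03},{"x":0,"y":0,"z":0.01,"twist":0,"gripper":0.03}]'

```text
t: 9.08
position: [0.428, 0.2352, 0.1699]
eef_rot: [-0.002, -0.0, 1.0, -0.001]
force: [0.3, -0.3, -1.5]
opening: 0.0433
finger_force: 20.0
```

Down 0.078 to just above the mat, then slow down onto it.

Call:
send_rows --steps '[{"x":0,"y":0.004,"z":0.02,"twist":0,"gripper":0.03},{"x":0,"y":0,"z":0.025,"twist":0,"gripper":0.03},{"x":0,"y":0,"z":0.02,"twist":0,"gripper":0.03},{"x":0,"y":0,"z":0.012,"twist":0,"gripper":0.03},{"x":0,"y":0,"z":0.003,"twist":0,"gripper":0.03},{"x":0,"y":0,"z":0,"twist":0,"gripper":0.03},{"x":0,"y":0,"z":0,"twist":0,"gripper":0.03}]'

```text
t: 9.67
position: [0.4294, 0.2394, 0.0931]
eef_rot: [0.0, -0.0, 1.0, 0.0]
force: [0.7, 0.0, -1.5]
opening: 0.0434
finger_force: 20.0
```

```bash
python3 - <<'E'
from h import *
s=observe();print(s["position"],s["force"])
capture("top");s=observe();print(s["position"],s["force"])
E
```

```text
[0.42939015 0.23940858 0.093093  ] [ 0.73596673  0.01878636 -1.47959719]
[0.42950524 0.23946155 0.09345613] [-0.5191557  -0.0635081  -0.96822413]
```

Call:
send_rows --steps '[{"x":0,"y":0,"z":0.004,"twist":0,"gripper":0.03},{"x":0,"y":0,"z":0.003,"twist":0,"gripper":0.03},{"x":0,"y":0,"z":0.001,"twist":0,"gripper":0.03},{"x":0,"y":0,"z":0,"twist":0,"gripper":0.03}]'

```text
t: 10.05
position: [0.429, 0.2393, 0.0848]
eef_rot: [-0.0, -0.0, 1.0, 0.0]
force: [0.3, 0.6, -2.1]
opening: 0.0433
finger_force: 20.0
```

Call:
send_rows --steps '[{"x":0,"y":0,"z":0.001,"twist":0,"gripper":0.03},{"x":0,"y":0,"z":0,"twist":0,"gripper":0.03}]'

```text
t: 10.22
position: [0.4292, 0.2394, 0.0839]
eef_rot: [0.0, -0.0, 1.0, 0.0]
force: [-0.1, 0.1, -1.3]
opening: 0.0428
finger_force: 20.0
```

Call:
send_rows --steps '[{"x":0,"y":0,"z":0.0005,"twist":0,"gripper":0.03},{"x":0,"y":0,"z":0,"twist":0,"gripper":0.03}]'

```text
t: 10.38
position: [0.4295, 0.2395, 0.0838]
eef_rot: [0.001, -0.0, 1.0, 0.0]
force: [0.2, 0.2, 5.3]
opening: 0.043
finger_force: 20.0
```

Call:
send_rows --steps '[{"x":0,"y":0,"z":0,"twist":0,"gripper":0.05},{"x":0,"y":0,"z":0,"twist":0,"gripper":0.06},{"x":0,"y":0,"z":0,"twist":0,"gripper":0.075},{"x":0,"y":0,"z":0,"twist":0,"gripper":0.08},{"x":0,"y":0,"z":0,"twist":0,"gripper":0.08},{"x":0,"y":0,"z":-0.02,"twist":0,"gripper":0.08},{"x":0,"y":0,"z":-0.03,"twist":0,"gripper":0.095},{"x":-0.01,"y":0,"z":-0.03,"twist":0,"gripper":0.095},{"x":-0.025,"y":-0.01,"z":-0.02,"twist":0,"gripper":0.095},{"x":-0.03,"y":-0.01,"z":0,"twist":0,"gripper":0.095}]'

```text
t: 11.22
position: [0.4954, 0.22, 0.1879]
eef_rot: [0.003, -0.001, 1.0, 0.001]
force: [0.6, 0.9, 0.5]
opening: 0.0946
finger_force: 0.0
```

Call:
send_rows --steps '[{"x":-0.03,"y":-0.015,"z":0,"twist":0,"gripper":0.095},{"x":-0.03,"y":-0.015,"z":0,"twist":0,"gripper":0.095},{"x":-0.03,"y":-0.015,"z":0,"twist":0,"gripper":0.095},{"x":-0.03,"y":-0.015,"z":0,"twist":0,"gripper":0.095},{"x":-0.02,"y":-0.008,"z":0,"twist":0,"gripper":0.095},{"x":-0.01,"y":0,"z":0,"twist":0,"gripper":0.095},{"x":0,"y":0,"z":0,"twist":0,"gripper":0.095}]'

```text
t: 11.8
position: [0.6456, 0.1504, 0.1825]
eef_rot: [-0.0, 0.001, 1.0, 0.0]
force: [-0.9, 0.5, -0.5]
opening: 0.095
finger_force: 0.0
```

```bash
cat > look.py <<'E'
# look.py cap base x y : wrist estimate of a cap, tool offset, error
import sys
from h import *
HUE["green"]=(40,90);HUE["blue"]=(95,125)
col=sys.argv[1];base,x,y=map(float,sys.argv[2:5])
s=observe();print(s["t"],s["position"],s["eef_rot"].round(4),s["force"])
c=capture("wrist"); cv2.imwrite("pics/w_%s_%d.png"%(col,c["shot"]),c["img"][:,:,::-1])
u=proj(c,[[x,y,base+.092]])[0]
for m in blobs(c,col):
    q=np.argwhere(m)[:,::-1].mean(0)
    if np.hypot(*(q-u))<60: print("cap",m.sum(),cap_fit([c],[m],base,[x,y])[0])
    elif m.sum()>800: print("plate?",m.sum(),q,plate_fit(c,m))
E
python3 look.py red .035 .6545 .1515
python3 - <<'E'
from h import *
for n in ["top","side"]:
    c=capture(n);cv2.imwrite("pics/b_%s.png"%n,c["img"][:,:,::-1])
    for col in ["yellow"]:
        for m in blobs(c,col):
            print(n,m.sum(),cap_fit([c],[m],.006,[.43,.24])[0])
    if n=="top": print("red plate",[plate_fit(c,m) for m in blobs(c,"red") if m.sum()>500])
E
```

```text
11.8 [0.64560339 0.15040298 0.18246643] [-1.e-04  7.e-04  1.e+00  0.e+00] [-0.87013289  0.45781656 -0.53489515]
cap 4571 [0.65505945 0.15061634]
top 413 [ 0.59992459 -0.11692069]
red plate [(array([ 0.43915086, -0.23835929]), np.float64(0.9252336448598131))]
side 301 [0.42848211 0.24111435]
side 117 [ 0.59885093 -0.24461821]
```

Call:
send_rows --steps '[{"x":-0.009,"y":0.0005,"z":0,"twist":0,"gripper":0.095},{"x":0,"y":0,"z":0.02,"twist":0,"gripper":0.095},{"x":0,"y":0,"z":0.025,"twist":0,"gripper":0.095},{"x":0,"y":0,"z":0.018,"twist":0,"gripper":0.095},{"x":0,"y":0,"z":0.008,"twist":0,"gripper":0.095},{"x":0,"y":0,"z":0,"twist":0,"gripper":0.06},{"x":0,"y":0,"z":0,"twist":0,"gripper":0.05},{"x":0,"y":0,"z":0,"twist":0,"gripper":0.03},{"x":0,"y":0,"z":0,"twist":0,"gripper":0.03},{"x":0,"y":0,"z":0,"twist":0,"gripper":0.03}]'

```text
t: 12.78
position: [0.6535, 0.1519, 0.1135]
eef_rot: [0.001, -0.0, 1.0, 0.0]
force: [0.4, -0.3, -0.8]
opening: 0.0671
finger_force: 0.0
```

Call:
send_rows --steps '[{"x":0,"y":0,"z":0,"twist":0,"gripper":0.03},{"x":0,"y":0,"z":0,"twist":0,"gripper":0.03},{"x":0,"y":0,"z":0,"twist":0,"gripper":0.03},{"x":0,"y":0,"z":0,"twist":0,"gripper":0.03}]'

```text
t: 13.12
position: [0.6531, 0.1518, 0.1125]
eef_rot: [0.0, -0.0, 1.0, 0.0]
force: [0.4, -0.9, 0.7]
opening: 0.043
finger_force: 20.0
```

Call:
send_rows --steps '[{"x":0,"y":0,"z":-0.01,"twist":0,"gripper":0.03},{"x":0,"y":0,"z":-0.025,"twist":0,"gripper":0.03},{"x":0,"y":0,"z":-0.035,"twist":0,"gripper":0.03},{"x":0,"y":0,"z":-0.035,"twist":0,"gripper":0.03},{"x":0,"y":0,"z":-0.025,"twist":0,"gripper":0.03},{"x":0,"y":0,"z":-0.01,"twist":0,"gripper":0.03},{"x":0.0075,"y":-0.014,"z":0,"twist":0,"gripper":0.03},{"x":0.015,"y":-0.028,"z":0,"twist":0,"gripper":0.03},{"x":0.016,"y":-0.028,"z":0,"twist":0,"gripper":0.03},{"x":0.016,"y":-0.028,"z":0,"twist":0,"gripper":0.03}]'

```text
t: 13.95
position: [0.5973, 0.053, 0.2513]
eef_rot: [-0.001, -0.0, 1.0, 0.0]
force: [0.4, -0.0, -1.5]
opening: 0.0435
finger_force: 20.0
```

Call:
send_rows --steps '[{"x":0.016,"y":-0.028,"z":0,"twist":0,"gripper":0.03},{"x":0.016,"y":-0.028,"z":0,"twist":0,"gripper":0.03},{"x":0.016,"y":-0.028,"z":0,"twist":0,"gripper":0.03},{"x":0.016,"y":-0.028,"z":0,"twist":0,"gripper":0.03},{"x":0.016,"y":-0.028,"z":0,"twist":0,"gripper":0.03},{"x":0.016,"y":-0.028,"z":0,"twist":0,"gripper":0.03},{"x":0.016,"y":-0.028,"z":0,"twist":0,"gripper":0.03},{"x":0.016,"y":-0.028,"z":0,"twist":0,"gripper":0.03},{"x":0.012,"y":-0.022,"z":0,"twist":0,"gripper":0.03},{"x":0,"y":0,"z":0,"twist":0,"gripper":0.03}]'

```text
t: 14.78
position: [0.4565, -0.195, 0.2518]
eef_rot: [-0.001, 0.001, 1.0, -0.0]
force: [0.3, -0.2, -0.6]
opening: 0.0433
finger_force: 20.0
```

```bash
python3 - <<'E'
from h import *
HUE["green"]=(40,90)
capture("side");s=observe();print(s["t"],s["position"],s["force"],s["opening"])
for n in ["top","side"]:
    c=capture(n)
    for m in blobs(c,"green"): print(n,m.sum(),plate_fit(c,m))
c=capture("side");cv2.imwrite("pics/c.png",c["img"][:,:,::-1])
E
```

```text
14.8333 [ 0.45743453 -0.19357466  0.25179689] [ 0.95221101  0.35794614 -1.25143206] 0.043312866208039515
top 1061 (array([0.65774199, 0.15077416]), np.float64(0.7352941176470589))
top 359 (array([0.47940519, 0.04419111]), np.float64(0.288135593220339))
side 153 (array([0.56323147, 0.23114968]), np.float64(0.13953488372093023))
side 395 (array([0.66137178, 0.14738878]), np.float64(0.3380281690140845))
```

View pics/c.png

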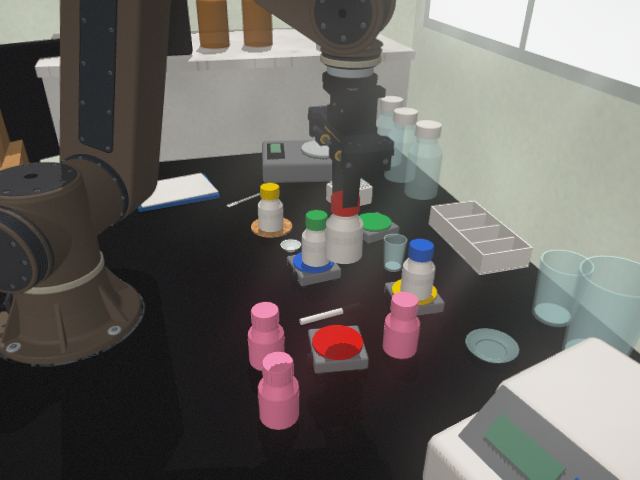

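The yellow bottle stands on the mat at (270,210) and the red bottle is held upright, approaching the red plate at (337,342).

Call:
send_rows --steps '[{"x":0.01,"y":-0.022,"z":0,"twist":0,"gripper":0.03},{"x":0.01,"y":-0.022,"z":0,"twist":0,"gripper":0.03},{"x":0.001,"y":-0.002,"z":0.02,"twist":0,"gripper":0.03},{"x":0,"y":0,"z":0.03,"twist":0,"gripper":0.03},{"x":0,"y":0,"z":0.03,"twist":0,"gripper":0.03},{"x":0,"y":0,"z":0.025,"twist":0,"gripper":0.03},{"x":0,"y":0,"z":0.015,"twist":0,"gripper":0.03},{"x":0,"y":0,"z":0,"twist":0,"gripper":0.03},{"x":0,"y":0,"z":0,"twist":0,"gripper":0.03}]'

```text
t: 15.73
position: [0.438, -0.2374, 0.1321]
eef_rot: [-0.001, -0.001, 1.0, 0.0]
force: [0.1, 0.2, -0.9]
opening: 0.0431
finger_force: 20.0
```

```bash
python3 - <<'E'
from h import *
s=observe();print(s["t"],s["position"],s["force"],s["opening"])
b=s["position"][2]-.0775
for n in ["top","side"]:
    c=capture(n)
    for m in blobs(c,"red"): print(n,m.sum(),plate_fit(c,m),cap_fit([c],[m],b,[.44,-.24])[0])
s=observe();print(s["t"],s["position"],s["force"],s["opening"])
E
```

```text
15.7333 [ 0.43797529 -0.2373912   0.13206301] [ 0.10941722  0.22941907 -0.94428607] 0.04306977609759997
side 351 (array([ 0.47781972, -0.08244856]), np.float64(0.3269230769230769)) [ 0.43087961 -0.24129765]
side 898 (array([ 0.43754222, -0.24111119]), np.float64(0.6744186046511628)) [ 0.38911036 -0.3751443 ]
15.8333 [ 0.43836974 -0.2380528   0.13329046] [-1.28417671  0.76996722 -2.33140907] 0.04299835509462581
```

Call:
send_rows --steps '[{"x":0.001,"y":-0.0017,"z":0.006,"twist":0,"gripper":0.03},{"x":0,"y":0,"z":0.006,"twist":0,"gripper":0.03},{"x":0,"y":0,"z":0.004,"twist":0,"gripper":0.03},{"x":0,"y":0,"z":0.001,"twist":0,"gripper":0.03},{"x":0,"y":0,"z":0,"twist":0,"gripper":0.03}]'

```text
t: 16.25
position: [0.4364, -0.2398, 0.115]
eef_rot: [-0.0, -0.0, 1.0, 0.0]
force: [-0.0, 0.2, -1.6]
opening: 0.0434
finger_force: 20.0
```

Call:
send_rows --steps '[{"x":0,"y":0,"z":0.001,"twist":0,"gripper":0.03},{"x":0,"y":0,"z":0,"twist":0,"gripper":0.03}]'

```text
t: 16.42
position: [0.4366, -0.2399, 0.1143]
eef_rot: [0.0, -0.0, 1.0, 0.0]
force: [-0.4, -0.2, -1.5]
opening: 0.0433
finger_force: 20.0
```

Call:
send_rows --steps '[{"x":0,"y":0,"z":0.001,"twist":0,"gripper":0.03},{"x":0,"y":0,"z":0,"twist":0,"gripper":0.03}]'

```text
t: 16.58
position: [0.4366, -0.2399, 0.1133]
eef_rot: [0.0, -0.0, 1.0, 0.0]
force: [-0.1, 0.7, -1.1]
opening: 0.0436
finger_force: 20.0
```

Call:
send_rows --steps '[{"x":0,"y":0,"z":0.0007,"twist":0,"gripper":0.03},{"x":0,"y":0,"z":0,"twist":0,"gripper":0.03}]'

```text
t: 16.75
position: [0.4366, -0.2399, 0.1126]
eef_rot: [0.0, -0.0, 1.0, 0.0]
force: [0.5, -0.7, -1.0]
opening: 0.0435
finger_force: 20.0
```

Call:
send_rows --steps '[{"x":0,"y":0,"z":0.0005,"twist":0,"gripper":0.03},{"x":0,"y":0,"z":0,"twist":0,"gripper":0.03}]'

```text
t: 16.92
position: [0.4368, -0.2401, 0.1124]
eef_rot: [0.0, 0.0, 1.0, -0.0]
force: [0.4, 0.2, 2.9]
opening: 0.0433
finger_force: 20.0
```

Call:
send_rows --steps '[{"x":0,"y":0,"z":0,"twist":0,"gripper":0.05},{"x":0,"y":0,"z":0,"twist":0,"gripper":0.06},{"x":0,"y":0,"z":0,"twist":0,"gripper":0.075},{"x":0,"y":0,"z":0,"twist":0,"gripper":0.08},{"x":0,"y":0,"z":0,"twist":0,"gripper":0.08},{"x":0,"y":0,"z":-0.02,"twist":0,"gripper":0.08},{"x":0,"y":0,"z":-0.03,"twist":0,"gripper":0.095},{"x":0,"y":0.01,"z":-0.025,"twist":0,"gripper":0.095},{"x":-0.005,"y":0.02,"z":0,"twist":0,"gripper":0.095},{"x":-0.005,"y":0.03,"z":0,"twist":0,"gripper":0.095}]'

```text
t: 17.75
position: [0.4472, -0.1808, 0.1885]
eef_rot: [0.001, 0.001, 1.0, -0.001]
force: [0.5, -0.3, -0.3]
opening: 0.0942
finger_force: 0.0
```

Call:
send_rows --steps '[{"x":-0.005,"y":0.03,"z":0,"twist":0,"gripper":0.095},{"x":-0.005,"y":0.03,"z":0,"twist":0,"gripper":0.095},{"x":-0.005,"y":0.03,"z":0,"twist":0,"gripper":0.095},{"x":-0.005,"y":0.03,"z":0,"twist":0,"gripper":0.095},{"x":-0.005,"y":0.03,"z":0,"twist":0,"gripper":0.095},{"x":-0.005,"y":0.03,"z":0,"twist":0,"gripper":0.095},{"x":0,"y":0.02,"z":0,"twist":0,"gripper":0.095},{"x":0,"y":0,"z":0,"twist":0,"gripper":0.095},{"x":0,"y":0,"z":0,"twist":0,"gripper":0.095}]'

```text
t: 18.5
position: [0.4765, 0.0209, 0.1871]
eef_rot: [-0.0, -0.001, 1.0, 0.0]
force: [0.3, 0.6, -0.7]
opening: 0.0952
finger_force: 0.0
```

```bash
python3 look.py green .035 .478 .021
python3 - <<'E'
from h import *
for n in ["top","side"]:
    c=capture(n)
    for m in blobs(c,"red"): print(n,m.sum(),plate_fit(c,m),cap_fit([c],[m],.035,[.44,-.24])[0])
c=capture("top");cv2.imwrite("pics/d.png",c["img"][:,:,::-1])
E
```

```text
18.5 [0.4764645  0.02087416 0.18707716] [-0.     -0.0012  1.      0.    ] [ 0.2917902   0.55329006 -0.71779835]
cap 297 [0.4594562 0.0176046]
cap 386 [0.48374376 0.00910188]
top 425 (array([ 0.44286814, -0.25305382]), np.float64(0.24444444444444444)) [ 0.42727293 -0.20330994]
top 410 (array([ 0.46874748, -0.25834477]), np.float64(0.3384615384615385)) [ 0.43789176 -0.24311522]
side 664 (array([ 0.48807237, -0.12322766]), np.float64(0.4523809523809524)) [ 0.4369862  -0.24195883]
side 494 (array([ 0.43772786, -0.24081114]), np.float64(0.5761589403973509)) [ 0.39630813 -0.35590472]
```

View pics/d.png

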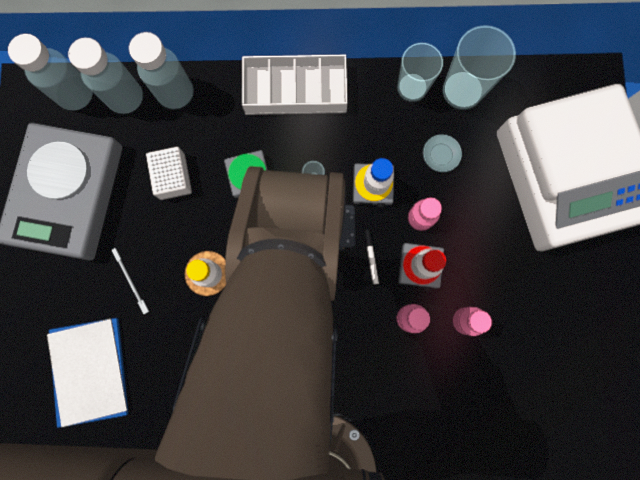

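The red bottle stands on the red plate (434,260) and yellow on the mat. The green plate (247,170) is free. The green cap mask came out fragmented in the wrist shadow, so I'll loosen it.

```bash
python3 - <<'E'
from h import *
c=capture("wrist")
h=cv2.cvtColor(c["img"],cv2.COLOR_RGB2HSV)
for v in (15,25,40):
    k=((h[...,0]>45)&(h[...,0]<80)&(h[...,1]>140)&(h[...,2]>v)).astype(np.uint8)
    k=cv2.morphologyEx(k,cv2.MORPH_CLOSE,np.ones((7,7)))
    n,l,s,ce=cv2.connectedComponentsWithStats(k)
    for i in range(1,n):
        if s[i,4]>1000: print(v,s[i],ce[i],cap_fit([c],[l==i],.035,[.478,.021])[0])
cv2.imwrite("pics/e.png",c["img"][:,:,::-1])
E
```

```text
15 [ 290  212   73   77 2446] [317.89533933 241.06418643] [0.47239084 0.01680412]
25 [ 290  212   73   77 2446] [317.89533933 241.06418643] [0.47239084 0.01680412]
40 [ 290  212   73   77 2446] [317.89533933 241.06418643] [0.47239084 0.01680412]
```

View pics/e.png

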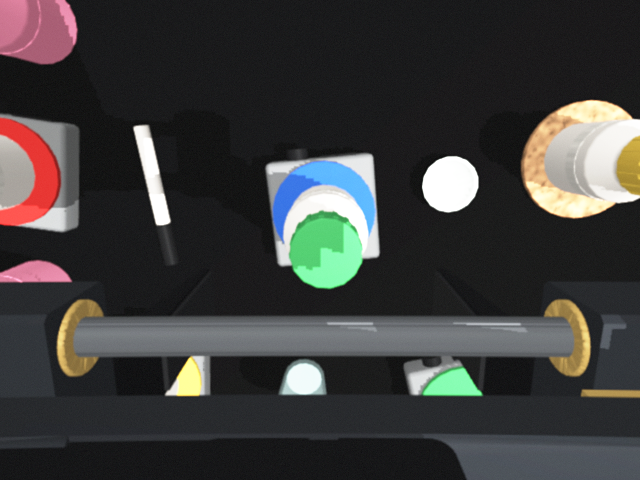

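The green cap is centred at (326,251) in the wrist view, which gives about (0.478, 0.0215) and agrees with the top view.

Call:
send_rows --steps '[{"x":-0.0015,"y":0.0005,"z":0,"twist":0,"gripper":0.095},{"x":0,"y":0,"z":0.02,"twist":0,"gripper":0.095},{"x":0,"y":0,"z":0.025,"twist":0,"gripper":0.095},{"x":0,"y":0,"z":0.02,"twist":0,"gripper":0.095},{"x":0,"y":0,"z":0.01,"twist":0,"gripper":0.095},{"x":0,"y":0,"z":0,"twist":0,"gripper":0.06},{"x":0,"y":0,"z":0,"twist":0,"gripper":0.05},{"x":0,"y":0,"z":0,"twist":0,"gripper":0.03},{"x":0,"y":0,"z":0,"twist":0,"gripper":0.03},{"x":0,"y":0,"z":0,"twist":0,"gripper":0.03}]'

```text
t: 19.58
position: [0.4785, 0.0205, 0.1129]
eef_rot: [0.001, -0.0, 1.0, -0.0]
force: [-0.1, 0.7, 0.3]
opening: 0.0668
finger_force: 0.0
```

Call:
send_rows --steps '[{"x":0,"y":0,"z":0,"twist":0,"gripper":0.03},{"x":0,"y":0,"z":0,"twist":0,"gripper":0.03},{"x":0,"y":0,"z":0,"twist":0,"gripper":0.03},{"x":0,"y":0,"z":0,"twist":0,"gripper":0.03}]'

```text
t: 19.92
position: [0.4781, 0.0206, 0.1123]
eef_rot: [0.0, -0.0, 1.0, 0.0]
force: [-0.1, -1.0, 2.3]
opening: 0.0435
finger_force: 20.0
```

Call:
send_rows --steps '[{"x":0,"y":0,"z":-0.01,"twist":0,"gripper":0.03},{"x":0,"y":0,"z":-0.025,"twist":0,"gripper":0.03},{"x":0,"y":0,"z":-0.035,"twist":0,"gripper":0.03},{"x":0,"y":0,"z":-0.035,"twist":0,"gripper":0.03},{"x":0,"y":0,"z":-0.025,"twist":0,"gripper":0.03},{"x":0,"y":0,"z":-0.01,"twist":0,"gripper":0.03},{"x":-0.01,"y":0.008,"z":0,"twist":0,"gripper":0.03},{"x":-0.02,"y":0.015,"z":0,"twist":0,"gripper":0.03},{"x":-0.025,"y":0.018,"z":0,"twist":0,"gripper":0.03},{"x":-0.025,"y":0.018,"z":0,"twist":0,"gripper":0.03}]'

```text
t: 20.75
position: [0.559, 0.0808, 0.2511]
eef_rot: [-0.0, 0.0, 1.0, 0.0]
force: [-0.3, -0.1, -1.0]
opening: 0.0434
finger_force: 20.0
```

Call:
send_rows --steps '[{"x":-0.025,"y":0.018,"z":0,"twist":0,"gripper":0.03},{"x":-0.025,"y":0.018,"z":0,"twist":0,"gripper":0.03},{"x":-0.025,"y":0.018,"z":0,"twist":0,"gripper":0.03},{"x":-0.015,"y":0.01,"z":0,"twist":0,"gripper":0.03},{"x":0,"y":0,"z":0,"twist":0,"gripper":0.03},{"x":0,"y":0,"z":0,"twist":0,"gripper":0.03}]'

```text
t: 21.25
position: [0.6481, 0.1446, 0.2497]
eef_rot: [-0.002, -0.001, 1.0, -0.0]
force: [-0.5, 0.3, -1.8]
opening: 0.0434
finger_force: 20.0
```

```bash
python3 - <<'E'
from h import *
HUE["green"]=(40,90);HUE["blue"]=(95,125)
capture("side");s=observe();print(s["t"],s["position"],s["force"],s["opening"])
for n in ["top","side"]:
    c=capture(n);cv2.imwrite("pics/f_%s.png"%n,c["img"][:,:,::-1])
    for col,t in [("green",(.658,.152)),("blue",(.473,.019))]:
        u=proj(c,[[*t,.035]])[0]
        for m in blobs(c,col): 
            if np.hypot(*(np.argwhere(m)[:,::-1].mean(0)-u))<40: print(n,col,m.sum(),plate_fit(c,m))
E
```

```text
21.3 [0.64764789 0.14399519 0.25033421] [ 0.25696865  0.97038229 -1.52655304] 0.043390777528192176
top green 504 (array([0.65653174, 0.15237467]), np.float64(0.5443037974683544))
top blue 1146 (array([0.4715019, 0.0200277]), np.float64(0.8490566037735849))
side green 476 (array([0.65402703, 0.14997353]), np.float64(0.5714285714285714))
side blue 756 (array([0.47028725, 0.01565644]), np.float64(0.967741935483871))
```

View pics/f_side.png

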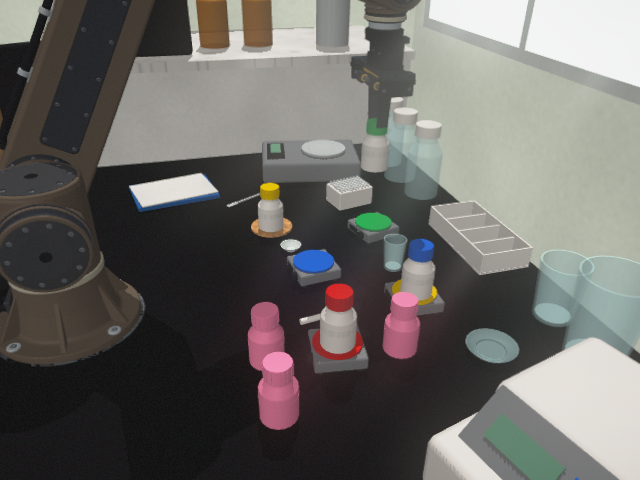

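The side view shows the green bottle held upright behind, with the blue plate (314,262) and green plate (373,222) both free. I'll refine the green plate with a looser mask.

```bash
python3 - <<'E'
from h import *
for n in ["top","side"]:
    c=capture(n); 
    for f in ([c["img"],cv2.imread("pics/d.png")[:,:,::-1]] if n=="top" else [c["img"]]):
        h=cv2.cvtColor(np.ascontiguousarray(f),cv2.COLOR_RGB2HSV)
        u=proj(c,[[.657,.152,.035]])[0]
        k=((h[...,0]>40)&(h[...,0]<90)&(h[...,1]>90)&(h[...,2]>30)).astype(np.uint8)
        k=cv2.morphologyEx(k,cv2.MORPH_CLOSE,np.ones((3,3)))
        nn,l,s,ce=cv2.connectedComponentsWithStats(k)
        for i in range(1,nn):
            if s[i,4]>200 and np.hypot(*(ce[i]-u))<40: print(n,s[i],plate_fit(c,l==i))
E
```

```text
top [242 156  25  35 549] (array([0.64375028, 0.11538516]), np.float64(0.34146341463414637))
top [228 152  38  38 694] (array([0.65671743, 0.15042509]), np.float64(0.6181818181818182))
side [355 212  37  19 548] (array([0.65488968, 0.14661911]), np.float64(0.7901234567901234))
```

Call:
send_rows --steps '[{"x":-0.008,"y":0.0048,"z":0,"twist":0,"gripper":0.03},{"x":0,"y":0,"z":0.02,"twist":0,"gripper":0.03},{"x":0,"y":0,"z":0.03,"twist":0,"gripper":0.03},{"x":0,"y":0,"z":0.03,"twist":0,"gripper":0.03},{"x":0,"y":0,"z":0.025,"twist":0,"gripper":0.03},{"x":0,"y":0,"z":0.015,"twist":0,"gripper":0.03},{"x":0,"y":0,"z":0.005,"twist":0,"gripper":0.03},{"x":0,"y":0,"z":0,"twist":0,"gripper":0.03},{"x":0,"y":0,"z":0,"twist":0,"gripper":0.03},{"x":0,"y":0,"z":0,"twist":0,"gripper":0.03}]'

```text
t: 22.33
position: [0.6569, 0.1485, 0.1287]
eef_rot: [0.001, -0.0, 1.0, 0.0]
force: [0.5, 1.3, -0.8]
opening: 0.0432
finger_force: 20.0
```

Call:
send_rows --steps '[{"x":0.001,"y":0.0005,"z":0.006,"twist":0,"gripper":0.03},{"x":0,"y":0,"z":0.005,"twist":0,"gripper":0.03},{"x":0,"y":0,"z":0.003,"twist":0,"gripper":0.03},{"x":0,"y":0,"z":0.001,"twist":0,"gripper":0.03},{"x":0,"y":0,"z":0,"twist":0,"gripper":0.03}]'

```text
t: 22.75
position: [0.6551, 0.1488, 0.1123]
eef_rot: [0.0, -0.0, 1.0, -0.0]
force: [-0.7, -1.4, 0.9]
opening: 0.0433
finger_force: 20.0
```

Call:
send_rows --steps '[{"x":0,"y":0,"z":0.0005,"twist":0,"gripper":0.03},{"x":0,"y":0,"z":0,"twist":0,"gripper":0.03}]'

```text
t: 22.92
position: [0.6553, 0.1488, 0.1123]
eef_rot: [0.0, -0.0, 1.0, -0.0]
force: [-1.7, -0.9, 4.8]
opening: 0.0433
finger_force: 20.0
```

Call:
send_rows --steps '[{"x":0,"y":0,"z":0.0007,"twist":0,"gripper":0.03},{"x":0,"y":0,"z":0,"twist":0,"gripper":0.03}]'

```text
t: 23.08
position: [0.6555, 0.1489, 0.1123]
eef_rot: [0.001, -0.0, 1.0, 0.0]
force: [-2.9, -1.6, 9.8]
opening: 0.0432
finger_force: 20.0
```

Call:
send_rows --steps '[{"x":0,"y":0,"z":-0.001,"twist":0,"gripper":0.03},{"x":0,"y":0,"z":0,"twist":0,"gripper":0.05},{"x":0,"y":0,"z":0,"twist":0,"gripper":0.06},{"x":0,"y":0,"z":0,"twist":0,"gripper":0.075},{"x":0,"y":0,"z":0,"twist":0,"gripper":0.08},{"x":0,"y":0,"z":0,"twist":0,"gripper":0.08},{"x":0,"y":0,"z":-0.02,"twist":0,"gripper":0.08},{"x":0,"y":0,"z":-0.03,"twist":0,"gripper":0.095},{"x":0,"y":0,"z":-0.025,"twist":0,"gripper":0.095},{"x":0,"y":-0.02,"z":0,"twist":0,"gripper":0.095}]'

```text
t: 23.92
position: [0.6568, 0.1314, 0.1922]
eef_rot: [0.004, -0.001, 1.0, 0.001]
force: [1.0, -0.6, -0.3]
opening: 0.0932
finger_force: 0.0
```

Call:
send_rows --steps '[{"x":0.003,"y":-0.03,"z":0,"twist":0,"gripper":0.095},{"x":0.003,"y":-0.03,"z":0,"twist":0,"gripper":0.095},{"x":0.003,"y":-0.03,"z":0,"twist":0,"gripper":0.095},{"x":0.003,"y":-0.03,"z":0,"twist":0,"gripper":0.095},{"x":0.003,"y":-0.03,"z":0,"twist":0,"gripper":0.095},{"x":0.003,"y":-0.03,"z":0,"twist":0,"gripper":0.095},{"x":0.003,"y":-0.03,"z":0,"twist":0,"gripper":0.095},{"x":0.003,"y":-0.03,"z":0,"twist":0,"gripper":0.095},{"x":0.0025,"y":-0.025,"z":0,"twist":0,"gripper":0.095},{"x":0,"y":-0.012,"z":0,"twist":0,"gripper":0.095}]'

```text
t: 24.75
position: [0.6281, -0.1509, 0.1869]
eef_rot: [-0.0, 0.001, 1.0, -0.0]
force: [0.7, 0.4, -0.5]
opening: 0.095
finger_force: 0.0
```

```bash
capture=1 python3 - <<'E'
from h import *
HUE["green"]=(40,90);HUE["blue"]=(95,125)
capture("side");capture("side");s=observe();print(s["t"],s["position"],s["force"])
c=capture("wrist")
for m in blobs(c,"blue"): print("wrist",m.sum(),cap_fit([c],[m],.035,[.629,-.142])[0])
for n in ["top","side"]:
    c=capture(n);cv2.imwrite("pics/g_%s.png"%n,c["img"][:,:,::-1])
    h=cv2.cvtColor(c["img"],cv2.COLOR_RGB2HSV)
    k=((h[...,0]>40)&(h[...,0]<90)&(h[...,1]>90)&(h[...,2]>30)).astype(np.uint8)
    nn,l,st,ce=cv2.connectedComponentsWithStats(k)
    for i in range(1,nn):
        if st[i,4]>90: print(n,st[i],plate_fit(c,l==i)[0],cap_fit([c],[l==i],.035,[.656,.149])[0])
E
```

```text
24.85 [ 0.62851999 -0.14959723  0.18673923] [-0.31610795 -0.36929998  0.77557135]
wrist 6210 [ 0.50736267 -0.02744541]
wrist 4345 [ 0.62954498 -0.14226367]
top [228 147  24  25 434] [0.68035489 0.18611271] [0.65638177 0.15077475]
top [228 155  38  36 365] [0.65712148 0.15105184] [0.61693695 0.12981616]
side [366 176  20  18 313] [0.74532374 0.35484825] [0.65542042 0.15156037]
side [355 215  37  16 225] [0.65477681 0.14584062] [ 0.58182391 -0.0285011 ]
```

View pics/g_side.png

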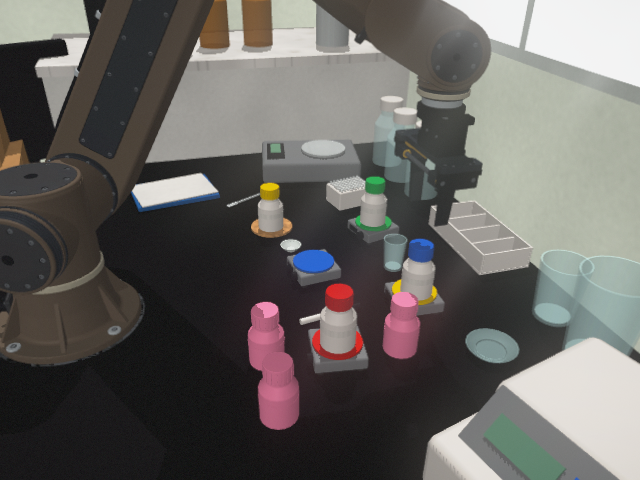

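Green stands on its plate within about 2 mm (374,222) and red on its own. The beaker at (395,252) is untouched.

Call:
send_rows --steps '[{"x":-0.001,"y":0.0073,"z":0,"twist":0,"gripper":0.095},{"x":0,"y":0,"z":0.02,"twist":0,"gripper":0.095},{"x":0,"y":0,"z":0.025,"twist":0,"gripper":0.095},{"x":0,"y":0,"z":0.02,"twist":0,"gripper":0.095},{"x":0,"y":0,"z":0.01,"twist":0,"gripper":0.095},{"x":0,"y":0,"z":0,"twist":0,"gripper":0.06},{"x":0,"y":0,"z":0,"twist":0,"gripper":0.05},{"x":0,"y":0,"z":0,"twist":0,"gripper":0.03},{"x":0,"y":0,"z":0,"twist":0,"gripper":0.03},{"x":0,"y":0,"z":0,"twist":0,"gripper":0.03}]'

```text
t: 25.83
position: [0.63, -0.1408, 0.113]
eef_rot: [0.001, -0.0, 1.0, -0.0]
force: [0.4, 0.5, -0.2]
opening: 0.0672
finger_force: 0.0
```

Call:
send_rows --steps '[{"x":0,"y":0,"z":0,"twist":0,"gripper":0.03},{"x":0,"y":0,"z":0,"twist":0,"gripper":0.03},{"x":0,"y":0,"z":0,"twist":0,"gripper":0.03},{"x":0,"y":0,"z":0,"twist":0,"gripper":0.03}]'

```text
t: 26.17
position: [0.6297, -0.1409, 0.1121]
eef_rot: [0.0, -0.0, 1.0, -0.0]
force: [0.6, -0.2, 1.1]
opening: 0.0429
finger_force: 20.0
```

Call:
send_rows --steps '[{"x":0,"y":0,"z":-0.01,"twist":0,"gripper":0.03},{"x":0,"y":0,"z":-0.025,"twist":0,"gripper":0.03},{"x":0,"y":0,"z":-0.035,"twist":0,"gripper":0.03},{"x":0,"y":0,"z":-0.035,"twist":0,"gripper":0.03},{"x":0,"y":0,"z":-0.025,"twist":0,"gripper":0.03},{"x":0,"y":0,"z":-0.01,"twist":0,"gripper":0.03},{"x":0.01,"y":0.01,"z":0,"twist":0,"gripper":0.03},{"x":0.02,"y":0.02,"z":0,"twist":0,"gripper":0.03},{"x":0.02,"y":0.02,"z":0,"twist":0,"gripper":0.03},{"x":0.02,"y":0.02,"z":0,"twist":0,"gripper":0.03}]'

```text
t: 27.0
position: [0.5581, -0.0701, 0.2509]
eef_rot: [-0.001, 0.0, 1.0, 0.0]
force: [0.2, 0.1, -2.0]
opening: 0.0434
finger_force: 20.0
```

Call:
send_rows --steps '[{"x":0.02,"y":0.02,"z":0,"twist":0,"gripper":0.03},{"x":0.02,"y":0.02,"z":0,"twist":0,"gripper":0.03},{"x":0.02,"y":0.02,"z":0,"twist":0,"gripper":0.03},{"x":0.018,"y":0.018,"z":0,"twist":0,"gripper":0.03},{"x":0.01,"y":0.01,"z":0,"twist":0,"gripper":0.03},{"x":0,"y":0,"z":0,"twist":0,"gripper":0.03},{"x":0,"y":0,"z":0,"twist":0,"gripper":0.03}]'

```text
t: 27.58
position: [0.4718, 0.0173, 0.252]
eef_rot: [0.0, -0.001, 1.0, -0.0]
force: [-0.6, -1.0, -0.6]
opening: 0.0433
finger_force: 20.0
```

```bash
python3 - <<'E'
from h import *
capture("side");s=observe();print(s["t"],s["position"],s["force"],s["opening"])
for n in ["top","side"]:
    c=capture(n)
    for m in blobs(c,"yellow"): print(n,m.sum(),plate_fit(c,m),cap_fit([c],[m],.006,[.429,.24])[0])
E
```

```text
27.6333 [0.47223576 0.01682402 0.25187831] [ 0.45192325  0.22342778 -1.90465779] 0.043319744579775415
top 1117 (array([ 0.62859618, -0.136999  ]), np.float64(0.9611650485436893)) [ 0.61037803 -0.12959905]
top 394 (array([0.41419315, 0.2665177 ]), np.float64(0.29508196721311475)) [0.42879255 0.24151838]
side 298 (array([0.452107  , 0.37049097]), np.float64(0.2413793103448276)) [0.42836325 0.24113329]
side 749 (array([ 0.62704886, -0.13917887]), np.float64(0.7181818181818181)) [ 0.58733996 -0.21653986]
```

Call:
send_rows --steps '[{"x":0.001,"y":0.0008,"z":0.015,"twist":0,"gripper":0.03},{"x":0,"y":0,"z":0.03,"twist":0,"gripper":0.03},{"x":0,"y":0,"z":0.03,"twist":0,"gripper":0.03},{"x":0,"y":0,"z":0.025,"twist":0,"gripper":0.03},{"x":0,"y":0,"z":0.015,"twist":0,"gripper":0.03},{"x":0,"y":0,"z":0.008,"twist":0,"gripper":0.03},{"x":0,"y":0,"z":0,"twist":0,"gripper":0.03},{"x":0,"y":0,"z":0,"twist":0,"gripper":0.03},{"x":0,"y":0,"z":0,"twist":0,"gripper":0.03}]'

```text
t: 28.48
position: [0.4713, 0.0177, 0.1298]
eef_rot: [0.001, 0.0, 1.0, -0.0]
force: [-0.4, 0.2, -1.9]
opening: 0.0433
finger_force: 20.0
```

Call:
send_rows --steps '[{"x":0,"y":0,"z":0.006,"twist":0,"gripper":0.03},{"x":0,"y":0,"z":0.005,"twist":0,"gripper":0.03},{"x":0,"y":0,"z":0.003,"twist":0,"gripper":0.03},{"x":0,"y":0,"z":0.001,"twist":0,"gripper":0.03},{"x":0,"y":0,"z":0,"twist":0,"gripper":0.03},{"x":0,"y":0,"z":0,"twist":0,"gripper":0.03}]'

```text
t: 28.98
position: [0.4706, 0.018, 0.1139]
eef_rot: [0.0, -0.0, 1.0, 0.0]
force: [-0.1, 0.5, -1.0]
opening: 0.0434
finger_force: 20.0
```

Call:
send_rows --steps '[{"x":0,"y":0,"z":0.0007,"twist":0,"gripper":0.03},{"x":0,"y":0,"z":0,"twist":0,"gripper":0.03}]'

```text
t: 29.15
position: [0.4706, 0.018, 0.1133]
eef_rot: [0.0, -0.0, 1.0, 0.0]
force: [-0.0, 0.1, -2.1]
opening: 0.0436
finger_force: 20.0
```

Call:
send_rows --steps '[{"x":0,"y":0,"z":0.0007,"twist":0,"gripper":0.03},{"x":0,"y":0,"z":0,"twist":0,"gripper":0.03}]'

```text
t: 29.32
position: [0.4705, 0.018, 0.1125]
eef_rot: [0.0, -0.0, 1.0, 0.0]
force: [0.6, 0.1, -1.0]
opening: 0.0436
finger_force: 20.0
```

Call:
send_rows --steps '[{"x":0,"y":0,"z":0.0006,"twist":0,"gripper":0.03},{"x":0,"y":0,"z":0,"twist":0,"gripper":0.03}]'

```text
t: 29.48
position: [0.4708, 0.018, 0.1121]
eef_rot: [0.0, -0.0, 1.0, 0.0]
force: [-1.0, -0.0, -0.3]
opening: 0.0433
finger_force: 20.0
```

Call:
send_rows --steps '[{"x":0,"y":0,"z":0.0003,"twist":0,"gripper":0.03},{"x":0,"y":0,"z":0,"twist":0,"gripper":0.05},{"x":0,"y":0,"z":0,"twist":0,"gripper":0.06},{"x":0,"y":0,"z":0,"twist":0,"gripper":0.075},{"x":0,"y":0,"z":0,"twist":0,"gripper":0.08},{"x":0,"y":0,"z":0,"twist":0,"gripper":0.08},{"x":0,"y":0,"z":-0.02,"twist":0,"gripper":0.08},{"x":0,"y":0,"z":-0.03,"twist":0,"gripper":0.095},{"x":0,"y":0.01,"z":-0.02,"twist":0,"gripper":0.095},{"x":0.005,"y":0.025,"z":0,"twist":0,"gripper":0.095}]'

```text
t: 30.32
position: [0.4678, 0.0519, 0.1851]
eef_rot: [0.003, 0.001, 1.0, -0.0]
force: [0.7, 1.5, -1.2]
opening: 0.0931
finger_force: 0.0
```

Call:
send_rows --steps '[{"x":0.006,"y":0.03,"z":0,"twist":0,"gripper":0.095},{"x":0.006,"y":0.03,"z":0,"twist":0,"gripper":0.095},{"x":0.006,"y":0.03,"z":0,"twist":0,"gripper":0.095},{"x":0.006,"y":0.03,"z":0,"twist":0,"gripper":0.095},{"x":0.006,"y":0.03,"z":0,"twist":0,"gripper":0.095},{"x":0.006,"y":0.025,"z":0,"twist":0,"gripper":0.095},{"x":0.001,"y":0.013,"z":0,"twist":0,"gripper":0.095},{"x":0,"y":0,"z":0,"twist":0,"gripper":0.095},{"x":0,"y":0,"z":0,"twist":0,"gripper":0.095}]'

```text
t: 31.07
position: [0.4283, 0.2412, 0.1815]
eef_rot: [-0.0, -0.001, 1.0, -0.0]
force: [-0.0, 0.1, -0.2]
opening: 0.095
finger_force: 0.0
```

```bash
python3 look.py yellow .006 .4286 .2413
python3 - <<'E'
from h import *
HUE["blue"]=(95,125)
for n in ["top","side"]:
    c=capture(n); u=proj(c,[[.471,.018,.127]])[0]
    for m in blobs(c,"blue"):
        if np.hypot(*(np.argwhere(m)[:,::-1].mean(0)-u))<12: print(n,m.sum(),cap_fit([c],[m],.035,[.47,.018])[0])
E
```

```text
31.0667 [0.42827879 0.24119567 0.18146554] [-1.e-04 -9.e-04  1.e+00 -1.e-04] [-0.01846835  0.09676748 -0.16741574]
cap 970 [0.41865619 0.23282689]
top 774 [0.46223576 0.01832301]
side 224 [0.47100951 0.02630813]
```

Aligned over the yellow bottle. I'll descend to 0.0835 and grip.

Call:
send_rows --steps '[{"x":0,"y":0,"z":0.02,"twist":0,"gripper":0.095},{"x":0,"y":0,"z":0.03,"twist":0,"gripper":0.095},{"x":0,"y":0,"z":0.025,"twist":0,"gripper":0.095},{"x":0,"y":0,"z":0.016,"twist":0,"gripper":0.095},{"x":0,"y":0,"z":0.007,"twist":0,"gripper":0.095},{"x":0,"y":0,"z":0,"twist":0,"gripper":0.06},{"x":0,"y":0,"z":0,"twist":0,"gripper":0.05},{"x":0,"y":0,"z":0,"twist":0,"gripper":0.03},{"x":0,"y":0,"z":0,"twist":0,"gripper":0.03},{"x":0,"y":0,"z":0,"twist":0,"gripper":0.03}]'

```text
t: 32.05
position: [0.4289, 0.2411, 0.0845]
eef_rot: [0.001, -0.0, 1.0, 0.0]
force: [-0.3, 0.3, -0.4]
opening: 0.0675
finger_force: 0.0
```

Call:
send_rows --steps '[{"x":0,"y":0,"z":0,"twist":0,"gripper":0.03},{"x":0,"y":0,"z":0,"twist":0,"gripper":0.03},{"x":0,"y":0,"z":0,"twist":0,"gripper":0.03},{"x":0,"y":0,"z":0,"twist":0,"gripper":0.03}]'

```text
t: 32.38
position: [0.4285, 0.241, 0.0837]
eef_rot: [0.0, -0.0, 1.0, 0.0]
force: [-0.6, -1.2, 1.3]
opening: 0.0428
finger_force: 20.0
```

Call:
send_rows --steps '[{"x":0,"y":0,"z":-0.01,"twist":0,"gripper":0.03},{"x":0,"y":0,"z":-0.025,"twist":0,"gripper":0.03},{"x":0,"y":0,"z":-0.035,"twist":0,"gripper":0.03},{"x":0,"y":0,"z":-0.035,"twist":0,"gripper":0.03},{"x":0,"y":0,"z":-0.035,"twist":0,"gripper":0.03},{"x":0,"y":0,"z":-0.022,"twist":0,"gripper":0.03},{"x":0,"y":0,"z":-0.01,"twist":0,"gripper":0.03},{"x":-0.008,"y":-0.015,"z":0,"twist":0,"gripper":0.03},{"x":-0.015,"y":-0.028,"z":0,"twist":0,"gripper":0.03},{"x":-0.015,"y":-0.028,"z":0,"twist":0,"gripper":0.03}]'

```text
t: 33.22
position: [0.4663, 0.1695, 0.2548]
eef_rot: [-0.001, -0.001, 1.0, -0.0]
force: [0.2, -0.2, -0.6]
opening: 0.0433
finger_force: 20.0
```

Call:
send_rows --steps '[{"x":-0.015,"y":-0.028,"z":0,"twist":0,"gripper":0.03},{"x":-0.015,"y":-0.028,"z":0,"twist":0,"gripper":0.03},{"x":-0.015,"y":-0.028,"z":0,"twist":0,"gripper":0.03},{"x":-0.015,"y":-0.028,"z":0,"twist":0,"gripper":0.03},{"x":-0.015,"y":-0.028,"z":0,"twist":0,"gripper":0.03},{"x":-0.015,"y":-0.028,"z":0,"twist":0,"gripper":0.03},{"x":-0.015,"y":-0.028,"z":0,"twist":0,"gripper":0.03},{"x":-0.015,"y":-0.028,"z":0,"twist":0,"gripper":0.03},{"x":-0.015,"y":-0.028,"z":0,"twist":0,"gripper":0.03},{"x":-0.015,"y":-0.028,"z":0,"twist":0,"gripper":0.03}]'

```text
t: 34.05
position: [0.6167, -0.1115, 0.254]
eef_rot: [-0.001, 0.0, 1.0, 0.0]
force: [0.3, 1.0, -1.6]
opening: 0.0433
finger_force: 20.0
```

Call:
send_rows --steps '[{"x":-0.011,"y":-0.02,"z":0,"twist":0,"gripper":0.03},{"x":0,"y":0,"z":0,"twist":0,"gripper":0.03},{"x":0,"y":0,"z":0,"twist":0,"gripper":0.03}]'

```text
t: 34.3
position: [0.6272, -0.1307, 0.2536]
eef_rot: [-0.001, 0.001, 1.0, 0.001]
force: [0.4, 0.1, -1.9]
opening: 0.0436
finger_force: 20.0
```

```bash
python3 - <<'E'
from h import *
HUE["blue"]=(95,125);HUE["green"]=(40,90)
s=observe();print(s["t"],s["position"],s["force"],s["opening"])
for n in ["top","side"]:
    c=capture(n);cv2.imwrite("pics/i_%s.png"%n,c["img"][:,:,::-1]); u=proj(c,[[.471,.018,.127]])[0]
    for m in blobs(c,"blue"):
        if np.hypot(*(np.argwhere(m)[:,::-1].mean(0)-u))<15: print(n,m.sum(),cap_fit([c],[m],.035,[.47,.018])[0])
E
```

```text
34.3 [ 0.62723221 -0.13069752  0.25356122] [ 0.40730347  0.14800044 -1.86862402] 0.043574964689997255
side 248 [0.47015812 0.0243257 ]
```

View pics/i_side.png

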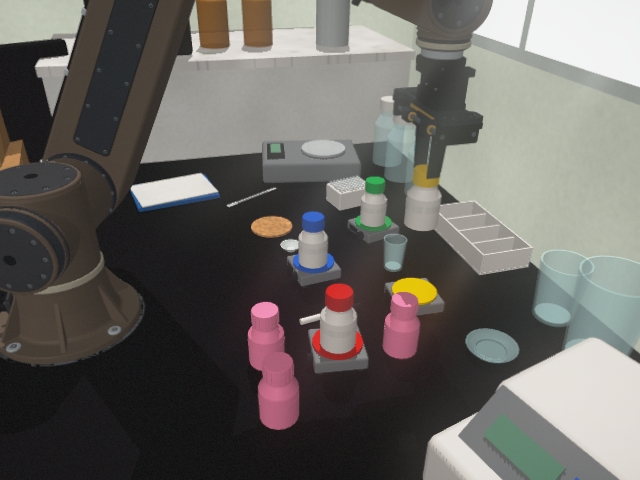

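Blue stands on the blue plate (313,262), red and green on theirs, and yellow is above the free yellow plate.

Call:
send_rows --steps '[{"x":-0.0005,"y":-0.007,"z":0,"twist":0,"gripper":0.03},{"x":0,"y":0,"z":0.02,"twist":0,"gripper":0.03},{"x":0,"y":0,"z":0.03,"twist":0,"gripper":0.03},{"x":0,"y":0,"z":0.03,"twist":0,"gripper":0.03},{"x":0,"y":0,"z":0.025,"twist":0,"gripper":0.03},{"x":0,"y":0,"z":0.013,"twist":0,"gripper":0.03},{"x":0,"y":0,"z":0.007,"twist":0,"gripper":0.03},{"x":0,"y":0,"z":0,"twist":0,"gripper":0.03},{"x":0,"y":0,"z":0,"twist":0,"gripper":0.03},{"x":0,"y":0,"z":0,"twist":0,"gripper":0.03}]'

```text
t: 35.23
position: [0.6286, -0.137, 0.132]
eef_rot: [0.001, -0.0, 1.0, -0.0]
force: [0.2, -0.0, -0.7]
opening: 0.0433
finger_force: 20.0
```

Call:
send_rows --steps '[{"x":0.0005,"y":-0.001,"z":0.007,"twist":0,"gripper":0.03},{"x":0,"y":0,"z":0.006,"twist":0,"gripper":0.03},{"x":0,"y":0,"z":0.003,"twist":0,"gripper":0.03},{"x":0,"y":0,"z":0.001,"twist":0,"gripper":0.03},{"x":0,"y":0,"z":0,"twist":0,"gripper":0.03},{"x":0,"y":0,"z":0,"twist":0,"gripper":0.03}]'

```text
t: 35.73
position: [0.6276, -0.138, 0.1136]
eef_rot: [0.0, -0.0, 1.0, 0.0]
force: [-0.6, 0.6, -0.8]
opening: 0.0433
finger_force: 20.0
```

Call:
send_rows --steps '[{"x":0,"y":0,"z":0.0007,"twist":0,"gripper":0.03},{"x":0,"y":0,"z":0,"twist":0,"gripper":0.03}]'

```text
t: 35.9
position: [0.6276, -0.138, 0.113]
eef_rot: [0.0, -0.0, 1.0, 0.0]
force: [-1.4, 0.1, -0.9]
opening: 0.0429
finger_force: 20.0
```

Call:
send_rows --steps '[{"x":0,"y":0,"z":0.0005,"twist":0,"gripper":0.03},{"x":0,"y":0,"z":0,"twist":0,"gripper":0.03}]'

```text
t: 36.07
position: [0.6278, -0.1381, 0.1128]
eef_rot: [0.0, -0.0, 1.0, -0.0]
force: [-0.4, 0.1, 2.2]
opening: 0.043
finger_force: 20.0
```

Call:
send_rows --steps '[{"x":0,"y":0,"z":0.0004,"twist":0,"gripper":0.03},{"x":0,"y":0,"z":0,"twist":0,"gripper":0.03}]'

```text
t: 36.23
position: [0.628, -0.1381, 0.1127]
eef_rot: [0.001, -0.0, 1.0, -0.0]
force: [-1.7, -0.5, 4.3]
opening: 0.0433
finger_force: 20.0
```

Seated. Releasing, lifting high and retreating so the cameras get a clear view.

Call:
send_rows --steps '[{"x":0,"y":0,"z":-0.0003,"twist":0,"gripper":0.05},{"x":0,"y":0,"z":0,"twist":0,"gripper":0.06},{"x":0,"y":0,"z":0,"twist":0,"gripper":0.075},{"x":0,"y":0,"z":0,"twist":0,"gripper":0.08},{"x":0,"y":0,"z":0,"twist":0,"gripper":0.08},{"x":0,"y":0,"z":-0.02,"twist":0,"gripper":0.08},{"x":0,"y":0,"z":-0.03,"twist":0,"gripper":0.095},{"x":0,"y":0,"z":-0.035,"twist":0,"gripper":0.095},{"x":0,"y":0.01,"z":-0.035,"twist":0,"gripper":0.095},{"x":0,"y":0.025,"z":-0.02,"twist":0,"gripper":0.095}]'

```text
t: 37.07
position: [0.6283, -0.1049, 0.256]
eef_rot: [0.002, 0.001, 1.0, -0.001]
force: [-0.2, 0.7, 1.1]
opening: 0.0945
finger_force: 0.0
```

Call:
send_rows --steps '[{"x":0,"y":0.035,"z":0,"twist":0,"gripper":0.095},{"x":0,"y":0.035,"z":0,"twist":0,"gripper":0.095},{"x":0,"y":0.035,"z":0,"twist":0,"gripper":0.095},{"x":0,"y":0.035,"z":0,"twist":0,"gripper":0.095},{"x":0,"y":0.035,"z":0,"twist":0,"gripper":0.095},{"x":0,"y":0.035,"z":0,"twist":0,"gripper":0.095},{"x":0,"y":0.035,"z":0,"twist":0,"gripper":0.095},{"x":0,"y":0.035,"z":0,"twist":0,"gripper":0.095},{"x":0,"y":0.035,"z":0,"twist":0,"gripper":0.095},{"x":0,"y":0.035,"z":0,"twist":0,"gripper":0.095}]'

```text
t: 37.9
position: [0.6272, 0.2488, 0.2523]
eef_rot: [-0.0, -0.0, 1.0, 0.0]
force: [0.6, -0.1, 0.6]
opening: 0.0951
finger_force: 0.0
```

Call:
send_rows --steps '[{"x":0.02,"y":0.035,"z":0,"twist":0,"gripper":0.095},{"x":0.03,"y":0.035,"z":0,"twist":0,"gripper":0.095},{"x":0.03,"y":0.035,"z":0,"twist":0,"gripper":0.095},{"x":0.03,"y":0.035,"z":0,"twist":0,"gripper":0.095},{"x":0.03,"y":0.035,"z":0,"twist":0,"gripper":0.095},{"x":0.03,"y":0.035,"z":0,"twist":0,"gripper":0.095},{"x":0.03,"y":0.035,"z":0,"twist":0,"gripper":0.095},{"x":0.03,"y":0.03,"z":0,"twist":0,"gripper":0.095},{"x":0.02,"y":0.02,"z":0,"twist":0,"gripper":0.095},{"x":0,"y":0,"z":0,"twist":0,"gripper":0.095}]'

```text
t: 38.73
position: [0.3913, 0.5246, 0.2522]
eef_rot: [-0.0, -0.002, 1.0, 0.0]
force: [-0.4, 0.2, -0.2]
opening: 0.0951
finger_force: 0.0
```

```bash
python3 - <<'E'
from h import *
HUE["blue"]=(95,125);HUE["green"]=(40,90)
s=observe();print(s["t"],s["position"],s["force"],s["opening"])
P={"red":(.4386,-.2397),"green":(.656,.149),"blue":(.4709,.0178),"yellow":(.6278,-.138)}
for n in ["top","side"]:
    c=capture(n);cv2.imwrite("pics/z_%s.png"%n,c["img"][:,:,::-1])
    for col,p in P.items():
        u=proj(c,[[*p,.127]])[0]; b=[m for m in blobs(c,col) if np.hypot(*(np.argwhere(m)[:,::-1].mean(0)-u))<12]
        for m in b: print(n,col,m.sum(),(1e3*(cap_fit([c],[m],.035,p)[0]-p)).round(1))
        for m in blobs(c,col):
            q=plate_fit(c,m)
            if q[1]>.4 and np.hypot(*(q[0]-p))<.01: print("   plate",(1e3*(q[0]-p)).round(1),q[1].round(2))
E
```

```text
38.7333 [0.39127809 0.52462887 0.25224193] [-0.36277739  0.18915109 -0.23591452] 0.09512393456712141
top red 415 [-0.5 -3.4]
top green 394 [0.5 1.5]
   plate [2.8 2.7] 0.43
top blue 775 [-8.8  0.5]
   plate [0.9 3.1] 0.7
top yellow 411 [ 2.1 -0.7]
side red 673 [-1.3 -1.6]
   plate [-0.9 -1.1] 0.58
side green 112 [ 8.1 25.1]
side blue 241 [-0.7  7.4]
   plate [-0.1 -2.3] 0.57
side yellow 519 [0.2 0. ]
```

View pics/z_top.png

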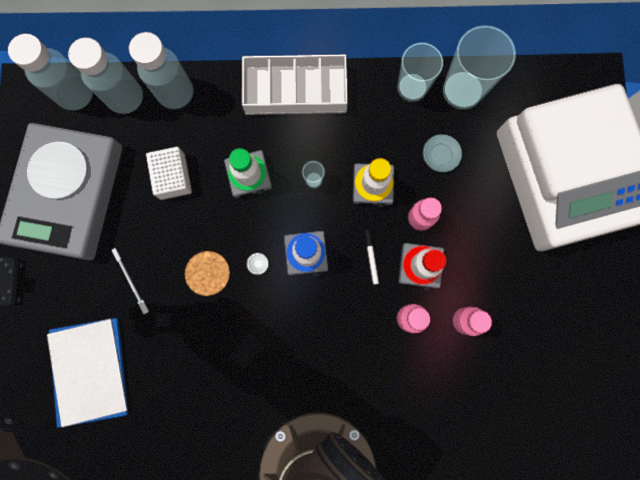

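The top view shows every bottle upright on its own plate: green (240,160), yellow (380,170), blue (306,245) and red (433,260). The beaker is unmoved at (314,175) and the arm is clear.

```bash
python3 -c "
from rig import *
print(finish_job())"
```

```text
the job is handed in; nothing more can be done
None
```

All four bottles now stand upright on the stirrer of their cap's colour, measured about 2–3 mm from the plate centres (blue's final fit was unreliable, but it was set down on centre); the beaker was left alone, and the job was handed in at about 39 s.

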